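# Pack the carving tray and hold the chest open

## Task

We are packing up the carving tools: lay the loose gouge flat in the free compartment of the tool tray, blade pointing the same way as the other gouges', set down rather than dropped. Then take the chest lid's round knob and tug it gently upward before turning it: if the lid is caught, turn the knob about a quarter turn so that it comes free. Lift the lid half open, about 45 degrees, and finish while still holding it up there, so that I can lower the tray in; leave everything else where it is.

Things in the scene. Friction and masses are not known exactly. Their poses are not given: they have to be found in the camera images.
- gouge_mid (a point): Loose carving gouge on the bench, 235 mm long, 0.11 kg: eight-sided wooden handle 115 mm long, 24 mm across flats (does not roll), steel blade 14 mm wide. This point: on its axis near the balance point, 12 mm up; the handle runs from 85 mm behind it to 30 mm ahead, the blade's edge is 150 mm ahead. Own x runs from handle to blade. Starts between tray and chest, blade roughly away from the robot.
- gouge_tip (a point): The cutting edge of the loose gouge, on its axis, 12 mm above what it lies on.
- free_compartment (a point): Centre of the floor of the tray's one empty compartment, 8 mm above the bench. x runs along it from the handle end (near the robot) to the blade end, y across it. It is 255 mm long and 56 mm wide inside. A gouge laid properly has its listed middle point about 35 mm towards the handle end from here and 12 mm above.
- tray: Plywood tray, fixed, 271 x 196 mm, floor 8 mm thick, walls 34 mm high; three compartments along its x, centred at y = -62, 0, 62 mm. Dividers (6 mm thick, 28 mm high) and side walls stand only over the first and last 60 mm of the compartments; the middle 135 mm is cut away to the floor, open. Two hold a gouge, handles to -x (robot), blades to +x; which is empty varies. Origin: centre of underside.
- chest: Light wooden tool chest on the bench, fixed, 250 mm deep (x), 320 mm wide (y), 100 mm high without its lid. Origin: centre of the underside; -x is its front, facing roughly the robot. The lid is hinged on the far (+x) side.
- lid (a joint): Angle of the chest's lid, rad: 0 shut, grows as its front edge rises, stops at 1.25. Lid 14 mm thick, about 0.6 kg; it falls shut when let go (3 to 5 N at the knob lifts it). Caught by its latch it rises only about 0.02 rad (4 mm at the knob) and stops hard; free, it just lifts. A tug of 10 to 20 N tells; over 60 N on the latch would wrench it.
- lid_hinge (a point): Middle of the lid's hinge axis, at the chest's far edge, 100 mm above the bench; the axis runs along the chest's y. The knob turns a two-ended cam bar under the lid, with no stops, friction 0.06 N m. The bar catches while it points within about 38 degrees of front-to-back, else it is free: a turn of 80 to 100 degrees either way frees a caught lid, but may catch a free one.
- knob (a point): Round metal knob on the lid, both its pull and its latch: 32 mm across, from 6 to 36 mm above the lid's top face. This point, on its axis, is 22 mm above that face (136 mm above the bench when shut), 195 mm in front of the hinge axis and 36 mm above it. It moves with the lid (z is the lid's normal), not with the knob's turn. The knob is unmarked: how it stands can only be felt by tugging.
- gouge_b_mid (a point): A gouge already in the tray (bystander), the same point and size as of the loose one.
- gouge_c_mid (a point): The other gouge already in the tray (bystander), the same point and size.
- oil_jar_mid (a point): Jar of honing oil (bystander), 60 mm across, 75 mm tall; its centre.
Mind the look-alikes: they are no part of the job. What is shaped like the part that bears gouge_mid but red is not meant.

How it is judged:
On the way, in this order (a step that is already met when the one before it is completed fails the run):
1. the gouge lies flat in the free compartment, blade as the others, released and still, the chest lid still shut (y of gouge_mid in the frame of free_compartment between -0.018 and 0.018 m and x of gouge_mid in the frame of free_compartment between -0.06 and -0.01 m and z of gouge_mid in the frame of free_compartment below 0.019 m and z of gouge_tip in the frame of free_compartment below 0.022 m and x of gouge_tip in the frame of free_compartment above 0.08 m and angle between the x axis of gouge and the x axis of free_compartment, either way round below 0.17 rad and contact force between the fingers and gouge below 0.05 N and linear speed of gouge below 0.03 m/s and value of joint lid below 0.005 rad), for 0.2 s.
2. the lid has been tugged, before the knob was turned (value of joint lid above 0.01 rad and distance of cam_tip from where it was at the start of the episode below 0.03 m), for 0.05 s.
3. the lid is free and raised (value of joint lid above 0.3 rad), for 0.2 s.
At the end, for the whole second after the job is handed in: The gouge lies flat and still in the free compartment (within 18 mm of its centre line, turned less than 0.17 rad, blade to the blade end), not touched by the fingers; the lid stands still between 0.55 and 1.02 rad (32 to 58 degrees), carried by the gripper's fingers (more than 1 N) (y of gouge_mid in the frame of free_compartment between -0.018 and 0.018 m and x of gouge_mid in the frame of free_compartment between -0.06 and -0.01 m and z of gouge_mid in the frame of free_compartment below 0.019 m and z of gouge_tip in the frame of free_compartment below 0.022 m and x of gouge_tip in the frame of free_compartment above 0.08 m and angle between the x axis of gouge and the x axis of free_compartment, either way round below 0.17 rad and contact force between the fingers and gouge below 0.05 N and linear speed of gouge below 0.03 m/s and value of joint lid between 0.55 and 1.02 rad and velocity of joint lid between -0.1 and 0.1 rad/s and contact force between the fingers and chest above 1 N); the arm keeps its last pose, push and grip.
It fails at once if a bystander is moved more than 30 mm (distance of any of gouge_b_mid, gouge_c_mid, mallet_mid, slipstone_mid, brush_grip, oil_jar_mid, bottle_mid, clamp_mid from where it was at the start of the episode above 0.03 m).
It fails at once if the gouge is dropped (falls faster than 0.5 m/s with no finger on it) (linear speed of gouge above 0.5 m/s and contact force between the fingers and gouge below 0.01 N).
It fails at once if the caught latch is wrenched (more than 60 N on its keeper) (contact force between latch_c0 and chest_c0 above 60 N).
It also fails if it takes over 61 s, if anything falls off the work surface, if the arm or the gripper's body presses on something with over 40 N, if the wrist force passes 120 N, or if a joint passes its speed limit or range.

## Robot

A 6-joint arm with a two-finger parallel gripper is mounted at the origin on the work surface. World frame = base frame: x ahead of the robot, y to its left, z up, the work surface at z = 0. Lengths are in m, angles in rad, forces in N, time in s.
With the tool pointing down it reaches from about 0.35 to 0.775 m from the base axis. Payload 7.3 kg.
Tool frame: the origin (TCP) lies at the very end of the fingers, on their centre line; the grasp point (between the pads) lies 19 mm behind it (env.tcp_to_grasp is the distance from the TCP to the grasp point, in m); y points along the fingers, x is the direction in which the jaws open and shut, and the axes are right-handed (so a half turn about y gives the same grasp; the last joint's range is limited). The gripper opens to 92 mm and grips with 3 to 60 N. Pads are 19 mm wide; open, the fingers measure 130 mm over their backs; the gripper's body (75 mm by 190 mm) begins 47 mm behind the grasp point.
Start: joints at [1.134, 0.342, 1.524, -0, 1.275, -0.146], TCP at [0.151, 0.503, 0.206] pointing down, gripper open.
Joint ranges: [-2.53, 2.53], [-0.77, 2.02], [0.04, 2.7], [-1, 4.14], [0.28, 2.66], [-3.11, 3.11]. Speed limits (rad/s): [2.57, 2.57, 3.14, 3.14, 3.14, 3.14].

## Interface

Orientations are given as a rotation vector (axis times angle).
In Python, from workcell import monitor, eyes, order, models, env gives the robot as it stands.
- The arm moves only by the tool send_rows, never from a script. Its argument "deltas" is a list of rows, each a list of 6 numbers: the shift along the tool's x, y, z in m, then the turn, a rotation vector about the tool's x, y, z in degrees. A call has exactly 8 rows; each row is the pose to reach, as a shift and turn from the pose commanded when the call began, along the tool's axes at that moment; what a row does not reach only later rows make up. A row lasts 1/10 s, in which the tool goes at most 50 mm and 8.59 degrees, less where a joint would pass 70% of its speed; a pose out of reach is approached as far as the arm can. A call with a gripper value outside its range is refused whole. "fingers" is the opening, from 0 (shut) to 1 (fully open), set as the call begins (left out, the last holds). The fingers move at their own pace and stop on an object; "squeeze" is the grip in N (left out, the last holds). Time passes only in rows, so rows that repeat a pose let the fingers close, or fill a call up. It gives the time, the measured TCP pose, the force and the opening at its end, in the units of the state.
- monitor.observe(): the state, without advancing time (a new reading comes with each control period).
- eyes.snapshot(name): name is "scene" or "top" or "wrist"; returns a dict with "pixels" (400x640x3 uint8, red, green, blue), "z_map" (400x640 float32, m along the optical axis (not along the pixel's ray), 0 where there is no reading), "intrinsics" (3x3 intrinsics, pixels), "rvec" (rotation vector, rad) and "tvec" (3), from world to camera coordinates, as OpenCV has them; the wrist camera has in their place "mount" (4x4, takes a point from camera to tool coordinates, whose origin is the TCP and whose axes are the tool frame's). Camera axes: x right, y down, z forward; pixel columns grow to the right and rows downward; lengths in m; the calibration is good to about 2 mm. The wrist camera is an equidistant fisheye: a pixel r from the principal point sees the ray r / f radians off the axis. A picture is of the moment at which its call begins: read the wrist's pose just before it.
- order.sign_off(): hands the job in, once; it reports no verdict.
Trained networks look in a picture, given as the dict that the camera call returned (one of the last four; its "shot" number tells which), for a name from the list of things; names that differ only in an ending like _2 or _b are one class to them, and where a whole thing is asked for, a point or a joint stands for the part that bears it (a point fixed in the world has none). Each returns a list of dicts, best first, with "p" (0 to 1); they miss things now and then, are a little off and sometimes report something else, mostly with a low value. They report only what shows in the picture. A call takes as long as a camera call. They do not tell look-alikes from the thing itself.
- models.spot_in(picture, target): "extent" ([left, top, right, bottom] in pixels, round what is visible of it).
- models.outline_of(picture, target): "pixels" (400x640 bool, what is visible of it) and "extent" ([left, top, right, bottom] in pixels, round what is visible of it).
The state is a dict: "clock": time; "joints": joint angles; "dq": joint speeds; "effort": joint torques, N m; "tool_pos": TCP position; "ee_rot": TCP orientation; "wrist_force": force on the tool from outside, world axes, zero at the start; "ft_torque": the same for the moment, N m; "opening": finger opening in m.
Only numpy, scipy, OpenCV 4.12 (cv2) and the standard library are available. Lean on these libraries where they do the work, as an engineer would, in place of code of your own. Each camera call takes 0.05 s, during which the arm holds its last target.

## Working session

There is one attempt and no reset: what is moved stays moved. The work goes in short steps, Python scripts to look and compute and a tool call to move; the robot and the scene stay as the last step left them, time stands still between calls to the robot, and variables do not carry over. Pictures are saved under pics/ and viewed, and the job is handed in when it is done.

Besides the shell and the picture viewer there is one more tool, called after "Request:" as name(argument=value, ...) on one line, values as JSON. send_rows: Moves the arm, as the interface text tells. Its arguments: {"type":"object","properties":{"deltas":{"type":"array","items":{"type":"array","items":{"type":"number"}}},"fingers":{"type":"number"},"squeeze":{"type":"number"}},"required":["deltas"]}

```bash
ls; mkdir -p pics; python3 - <<'E'
from workcell import monitor, eyes, order, models, env
import cv2,numpy as np,pickle
print(monitor.observe())
for n in ["scene","top"]:
    s=eyes.snapshot(n); cv2.imwrite(f"pics/{n}0.png",s["pixels"][...,::-1]); pickle.dump(s,open(f"{n}0.pkl","wb"))
    print(n,s["intrinsics"],s["rvec"],s["tvec"])
    for t in ["gouge_mid","tray","chest","knob","lid","oil_jar_mid"]:
        print(t,[(round(d["p"],2),np.round(d["extent"]).tolist()) for d in models.spot_in(s,t)][:4])
E
```

```text
pics
{'clock': 0.0, 'joints': array([ 1.13401536e+00,  3.42727857e-01,  1.52502978e+00,  1.48258559e-05,
        1.27540182e+00, -1.45977433e-01]), 'dq': array([-0.00033718,  0.00085919,  0.00245421, -0.00145089,  0.00114224,
        0.0007541 ]), 'effort': array([-2.35268431e-03, -4.31223428e+01, -2.44216847e+01,  7.15437136e-02,
        5.58045530e-02, -1.49322241e-04]), 'tool_pos': array([0.15030092, 0.50255959, 0.20503788]), 'ee_rot': array([-1.33359957, -0.99130763,  0.9936113 ]), 'wrist_force': array([0.1520895 , 0.97636579, 0.20054391]), 'ft_torque': array([ 0.03441091,  0.03045256, -0.02258569]), 'opening': 0.09178337688771293}
scene [[377.00771078   0.         317.62107828]
 [  0.         377.00771078 202.55356843]
 [  0.           0.           1.        ]] [ 2.02531313  1.60493823 -0.5279571 ] [-0.14232962 -0.3232593   1.48017071]
gouge_mid [(0.8, [292.0, 196.0, 332.0, 258.0]), (0.74, [367.0, 121.0, 400.0, 159.0])]
tray [(0.78, [355.0, 172.0, 449.0, 268.0])]
chest [(0.91, [139.0, 192.0, 278.0, 308.0])]
knob [(0.64, [142.0, 190.0, 274.0, 291.0])]
lid [(0.62, [144.0, 191.0, 272.0, 293.0]), (0.18, [320.0, 287.0, 342.0, 316.0])]
oil_jar_mid [(0.68, [320.0, 285.0, 342.0, 315.0])]
top [[482.1874093    0.         313.82579485]
 [  0.         482.1874093  195.63827625]
 [  0.           0.           1.        ]] [ 2.17947708 -2.20933104  0.08263268] [0.02561818 0.48116323 1.64921579]
gouge_mid [(0.9, [304.0, 149.0, 329.0, 214.0]), (0.71, [207.0, 245.0, 228.0, 313.0])]
tray [(0.69, [202.0, 137.0, 267.0, 220.0])]
chest [(0.72, [306.0, 151.0, 330.0, 212.0]), (0.63, [353.0, 129.0, 458.0, 217.0])]
knob [(0.83, [357.0, 130.0, 460.0, 214.0])]
lid [(0.97, [356.0, 129.0, 456.0, 217.0])]
oil_jar_mid [(0.51, [309.0, 99.0, 328.0, 122.0])]
```

View pics/scene0.png

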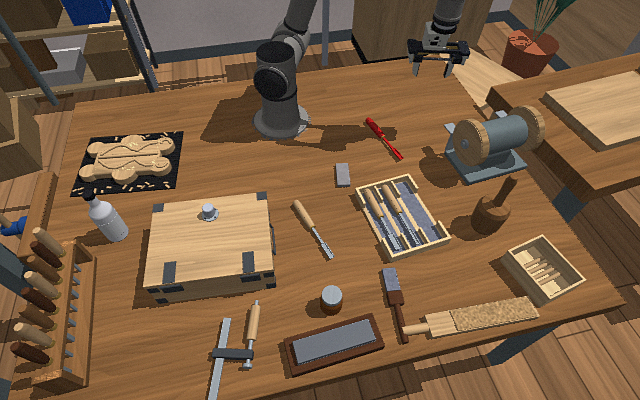

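View pics/top0.png

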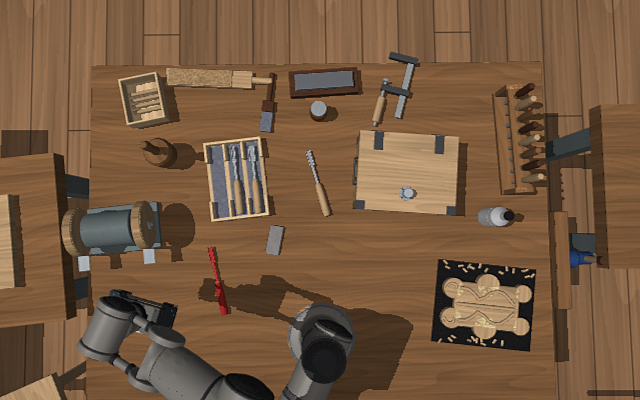

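```bash
python3 - <<'E'
import pickle,cv2
s=pickle.load(open("top0.pkl","rb"))["pixels"][90:240,190:470,::-1]
cv2.imwrite("pics/topz.png",cv2.resize(s,None,fx=2.8,fy=2.8,interpolation=cv2.INTER_CUBIC))
E
```

```text
(no output)
```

View pics/topz.png

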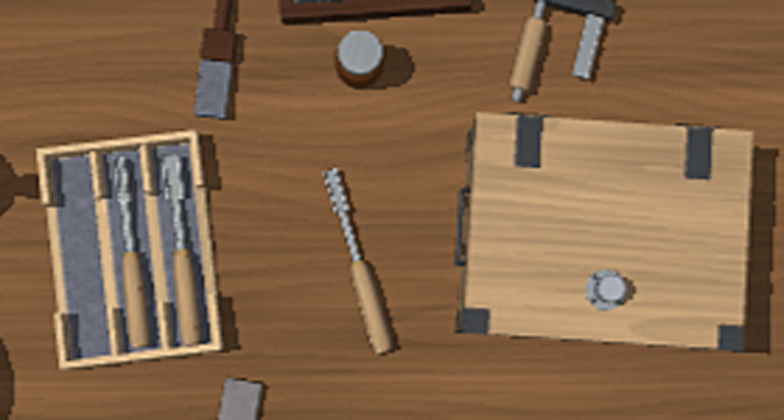

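```bash
cat > h.py <<'E'
import numpy as np,cv2
from scipy.spatial.transform import Rotation as R
def cam(s):
    return R.from_rotvec(s["rvec"]).as_matrix(),np.array(s["tvec"]),s["intrinsics"]
def ray(s,uv,z):
    Rm,t,K=cam(s); uv=np.atleast_2d(uv).astype(float)
    d=np.c_[(uv[:,0]-K[0,2])/K[0,0],(uv[:,1]-K[1,2])/K[1,1],np.ones(len(uv))]@Rm
    c=-Rm.T@t
    return c+d*((z-c[2])/d[:,2])[:,None]
def cloud(s,m):
    Rm,t,K=cam(s); v,u=np.nonzero(m); z=s["z_map"][v,u]; k=z>0; u,v,z=u[k],v[k],z[k]
    return (np.c_[(u-K[0,2])/K[0,0]*z,(v-K[1,2])/K[1,1]*z,z]-t)@Rm
def proj(s,P):
    Rm,t,K=cam(s); q=np.atleast_2d(P)@Rm.T+t; q=q@K.T; return q[:,:2]/q[:,2:]
E
python3 - <<'E'
from workcell import eyes,models
import pickle
from h import *
for n in ["top","scene"]:
  s=eyes.snapshot(n); print(n)
  for t in ["gouge_mid","tray","lid","knob","chest","oil_jar_mid"]:
    for d in models.outline_of(s,t)[:3]:
        m=d["pixels"]; P=cloud(s,m)
        if len(P)<10: continue
        r=cv2.minAreaRect(P[:,:2].astype(np.float32))
        print(t,round(d["p"],2),d["extent"],m.sum(),"rect",np.round(r[0],4),np.round(r[1],4),round(r[2],1),"z pct",np.round(np.percentile(P[:,2],[2,25,50,75,98]),3))
  # all points: chest top layer, and tray wall-top layer
  A=np.ones((400,640),bool); P=cloud(s,A)
  k=(abs(P[:,2]-.114)<.006)&(P[:,1]<0)&(P[:,1]>-.55)&(P[:,0]>.3)&(P[:,0]<.8)
  r=cv2.minAreaRect(P[k,:2].astype(np.float32)); print("lid",r,np.median(P[k,2]),k.sum())
  k=(P[:,2]>.127)&(P[:,2]<.17)&(P[:,1]<0)&(P[:,1]>-.55)&(P[:,0]>.3)&(P[:,0]<.8); print("knob",P[k].mean(0),k.sum(),P[k].min(0),P[k].max(0))
  k=(abs(P[:,2]-.034)<.005)&(P[:,1]<.45)&(P[:,1]>.1)&(P[:,0]>.3)&(P[:,0]<.75)
  r=cv2.minAreaRect(P[k,:2].astype(np.float32)); print("tray",r,k.sum())
  pickle.dump(s,open(n+"1.pkl","wb"))
E
```

```text
top
gouge_mid 0.69 [208.6, 247.3, 228.1, 312.7] 321 rect [0.1953 0.3558] [0.2283 0.0296] 13.3 z pct [0.005 0.016 0.019 0.023 0.031]
tray 0.67 [202.0, 137.6, 268.8, 218.1] 2696 rect [0.5473 0.2899] [0.2809 0.2023] 6.6 z pct [0.001 0.007 0.01  0.018 0.039]
tray 0.21 [306.6, 149.2, 331.4, 214.6] 348 rect [0.5275 0.0081] [0.2349 0.0239] 15.5 z pct [-0.002  0.015  0.02   0.023  0.032]
lid 0.94 [358.0, 129.0, 455.8, 215.2] 7879 rect [ 0.5591 -0.3029] [0.3612 0.2831] 85.3 z pct [0.106 0.112 0.114 0.117 0.123]
knob 0.95 [355.5, 127.4, 459.1, 213.9] 7901 rect [ 0.5607 -0.3026] [0.3612 0.2855] 85.5 z pct [0.106 0.112 0.114 0.117 0.123]
knob 0.42 [354.4, 129.1, 458.0, 218.4] 8051 rect [ 0.5618 -0.3005] [0.3666 0.2873] 85.4 z pct [0.059 0.112 0.114 0.117 0.123]
chest 0.94 [356.5, 127.9, 457.8, 217.9] 8040 rect [ 0.5557 -0.2962] [0.3699 0.2844] 88.1 z pct [0.056 0.112 0.114 0.117 0.123]
oil_jar_mid 0.69 [307.5, 101.6, 327.7, 119.5] 284 rect [0.7711 0.002 ] [0.0597 0.0549] 89.1 z pct [0.011 0.051 0.072 0.077 0.083]
lid ((0.5417283773422241, -0.34131157398223877), (0.4407317340373993, 0.26326593756
[... 1109 characters left out ...]
023 -0.3044] [0.3813 0.3592] 85.4 z pct [0.013 0.113 0.115 0.116 0.119]
chest 0.28 [138.6, 191.0, 277.7, 290.5] 10135 rect [ 0.499  -0.3077] [0.3743 0.3576] 85.3 z pct [0.107 0.114 0.115 0.116 0.12 ]
oil_jar_mid 0.97 [322.7, 283.4, 341.0, 314.0] 576 rect [0.7752 0.0059] [0.0552 0.0729] 9.1 z pct [0.005 0.046 0.074 0.076 0.079]
lid ((0.545221745967865, -0.3414943516254425), (0.43669989705085754, 0.26360782980918884), 85.91346740722656) 0.11518466763221882 9695
knob [ 0.48554936 -0.28070158  0.14556774] 140 [ 0.46599076 -0.29653875  0.12703492] [ 0.49652615 -0.2659386   0.15411012]
tray ((0.5424837470054626, 0.28382664918899536), (0.2750859558582306, 0.1990063637495041), 6.154961109161377) 926
```

```bash
cat >> h.py <<'E'
def tool(yawjaw,tilt=0,tiltaxis=(0,1,0)):
    "tool y down, tool x at world angle yawjaw(deg); then tilted about world axis by deg"
    a=np.radians(yawjaw); x=np.array([np.cos(a),np.sin(a),0]); y=np.array([0,0,-1.]); M=np.c_[x,y,np.cross(x,y)]
    return R.from_rotvec(np.radians(tilt)*np.array(tiltaxis)).as_matrix()@M
def plan(o,P,M,n=8):
    R0=R.from_rotvec(o["ee_rot"]).as_matrix(); d=R0.T@(np.array(P)-o["tool_pos"])
    rv=np.degrees(R.from_matrix(R0.T@M).as_rotvec())
    print("delta mm",np.round(d*1000,1),"deg",np.round(rv,2),"dist",round(np.linalg.norm(d),3),"ang",round(np.linalg.norm(rv),1))
    return d,rv
E
python3 - <<'E'
from workcell import monitor,env
from h import *
import pickle
o=monitor.observe(); print(np.round(R.from_rotvec(o["ee_rot"]).as_matrix(),3), env.tcp_to_grasp)
for n in ["top","scene"]:
    s=pickle.load(open(n+"1.pkl","rb"))
    if n=="top":
        print(ray(s,[[308.6,150.7],[327.1,215.7]],.012))
        print("mallet",ray(s,[[155,152],[142,152]],.05))
        print("traycorners",ray(s,[[190+38/2.8,90+150/2.8],[190+195/2.8,90+133/2.8],[190+62/2.8,90+366/2.8],[190+220/2.8,90+348/2.8]],.034))
        print("lid c",ray(s,[[190+475/2.8,90+113/2.8],[190+752/2.8,90+132/2.8],[190+460/2.8,90+332/2.8],[190+745/2.8,90+350/2.8]],.114))
        print("knobtop",ray(s,[[190+611/2.8,90+289/2.8]],.15))
    else:
        print("knobtop",ray(s,[[209,208]],.15)); print(ray(s,[[296,202],[332,257]],.012))
for yj in (105.5,-74.5): plan(o,[.5,0,.2],tool(yj))
E
```

```text
[[ 0.287  0.    -0.958]
 [ 0.958  0.     0.287]
 [ 0.    -1.    -0.   ]] 0.0188
[[ 0.63855963  0.03502525  0.012     ]
 [ 0.4117096  -0.0258018   0.012     ]]
mallet [[0.63446808 0.55534541 0.05      ]
 [0.63500527 0.59920282 0.05      ]]
traycorners [[0.66411065 0.39473704 0.034     ]
 [0.68284119 0.20262342 0.034     ]
 [0.3995754  0.36555893 0.034     ]
 [0.41876588 0.17408492 0.034     ]]
lid c [[ 0.68761129 -0.13295686  0.114     ]
 [ 0.66127782 -0.45763004  0.114     ]
 [ 0.43138275 -0.11042175  0.114     ]
 [ 0.40600957 -0.44100046  0.114     ]]
knobtop [[ 0.47660627 -0.27955729  0.15      ]]
knobtop [[ 0.48482251 -0.2768149   0.15      ]]
[[ 0.41582409 -0.02443001  0.012     ]
 [ 0.63742876  0.03861508  0.012     ]]
delta mm [-381.7    5.7 -479. ] deg [ 0.000e+00 -3.216e+01  1.000e-02] dist 0.613 ang 32.2
delta mm [-381.7    5.7 -479. ] deg [-1.0000e-02  1.4784e+02  1.0000e-02] dist 0.613 ang 147.8
```

Request:
send_rows(deltas=[[-0.02,-0.006,-0.025,0,-2,0],[-0.045,-0.01,-0.056,0,-4,0],[-0.073,-0.014,-0.092,0,-7,0],[-0.102,-0.018,-0.128,0,-10,0],[-0.131,-0.022,-0.164,0,-13,0],[-0.16,-0.026,-0.2,0,-16,0],[-0.188,-0.03,-0.236,0,-18,0],[-0.215,-0.03,-0.27,0,-20,0]], fingers=0.6, squeeze=25)

```text
clock: 2.2
tool_pos: [0.3487, 0.218, 0.2365]
ee_rot: [-1.181, -1.255, 1.252]
wrist_force: [1.1, 0.9, 0.5]
opening: 0.055
```

```bash
python3 - <<'E'
from workcell import monitor
from h import *
o=monitor.observe(); print(o["tool_pos"],o["joints"],o["opening"]); plan(o,[.494,-.003,.2],tool(105))
E
```

```text
[0.34867323 0.21800028 0.23649718] [ 3.71869733e-01  1.02822222e-01  1.75154327e+00  2.04873671e-05
  1.28526145e+00 -1.25853486e+00] 0.05502565220087344
delta mm [-229.3   36.6 -131.8] deg [  0.11 -11.59   0.02] dist 0.267 ang 11.6
```

Request:
send_rows(deltas=[[-0.035,0.004,-0.02,0,-2,0],[-0.07,0.01,-0.04,0,-4,0],[-0.105,0.016,-0.06,0,-6,0],[-0.14,0.022,-0.08,0,-8,0],[-0.175,0.028,-0.1,0,-10,0],[-0.21,0.034,-0.12,0,-11.5,0],[-0.229,0.037,-0.132,0,-11.5,0],[-0.229,0.037,-0.132,0,-11.5,0]])

```text
clock: 3.0
tool_pos: [0.4937, -0.0037, 0.1979]
ee_rot: [-1.077, -1.394, 1.395]
wrist_force: [0.1, 1.3, -0.3]
opening: 0.0554
```

```bash
python3 - <<'E'
from workcell import monitor,eyes,models
from h import *
import pickle
o=monitor.observe(); s=eyes.snapshot("wrist"); print(o["tool_pos"],s["intrinsics"],s["mount"])
pickle.dump((o,s),open("w1.pkl","wb")); cv2.imwrite("pics/w1.png",s["pixels"][...,::-1])
E
```

```text
[ 0.49372939 -0.00367347  0.19791349] [[309.70691629   0.         318.92904246]
 [  0.         309.70691629 195.71069963]
 [  0.           0.           1.        ]] [[ 9.99999999e-01 -4.34228719e-05 -3.02523975e-05  3.59502656e-04]
 [ 1.65126698e-05 -2.87088834e-01  9.57903962e-01 -1.78548563e-01]
 [-5.02800666e-05 -9.57903962e-01 -2.87088832e-01  7.83860003e-02]
 [ 0.00000000e+00  0.00000000e+00  0.00000000e+00  1.00000000e+00]]
```

View pics/w1.png

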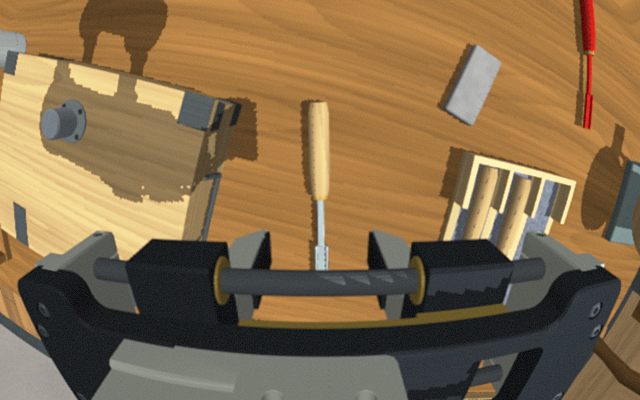

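```bash
cat >> h.py <<'E'
def wray(o,s,uv,z):
    K=s["intrinsics"]; uv=np.atleast_2d(uv).astype(float); d=uv-K[:2,2]; r=np.linalg.norm(d,axis=1); th=r/K[0,0]
    v=np.c_[d/r[:,None]*np.sin(th)[:,None],np.cos(th)]
    M=s["mount"]; R0=R.from_rotvec(o["ee_rot"]).as_matrix()
    D=v@M[:3,:3].T@R0.T; c=R0@M[:3,3]+o["tool_pos"]
    z=np.broadcast_to(z,len(D)); return c+D*((z-c[2])/D[:,2])[:,None]
E
python3 - <<'E'
from h import *
import pickle
o,s=pickle.load(open("w1.pkl","rb"))
print(wray(o,s,[[318,102],[317,150],[320,198],[321,265]],.012))
print("knob top",wray(o,s,[[53,125]],.15))
print("tray corners",wray(o,s,[[474,151],[576,182]],.034))
im=s["pixels"][...,::-1]
cv2.imwrite("pics/w1a.png",cv2.resize(im[80:290,250:400],None,fx=3,fy=2.8,interpolation=cv2.INTER_CUBIC))
E
```

```text
[[ 0.41395909 -0.02530164  0.012     ]
 [ 0.46926907 -0.01209716  0.012     ]
 [ 0.52589507  0.0064255   0.012     ]
 [ 0.61648552  0.03160545  0.012     ]]
knob top [[ 0.47942619 -0.27264471  0.15      ]]
tray corners [[0.41462102 0.17051706 0.034     ]
 [0.39906835 0.36935187 0.034     ]]
```

View pics/w1a.png

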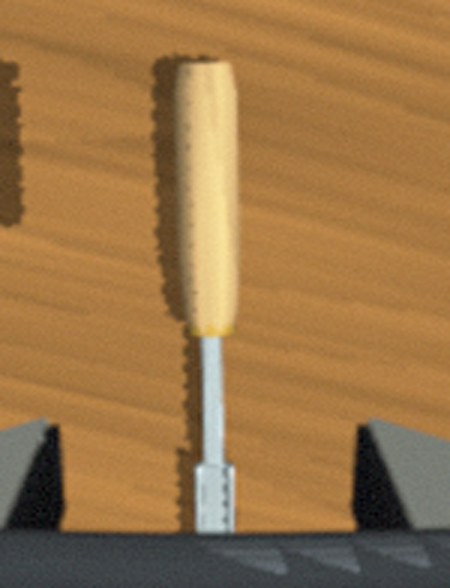

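Request:
send_rows(deltas=[[0,0.02,-0.001,0,0.4,0],[0,0.055,-0.001,0,0.4,0],[0,0.095,-0.001,0,0.4,0],[0,0.135,-0.001,0,0.4,0],[0,0.165,-0.001,0,0.4,0],[0,0.183,-0.001,0,0.4,0],[0,0.192,-0.001,0,0.4,0],[0,0.192,-0.001,0,0.4,0]])

```text
clock: 3.85
tool_pos: [0.4928, -0.0002, 0.0063]
ee_rot: [-1.077, -1.392, 1.393]
wrist_force: [0.1, -0.4, 0.0]
opening: 0.0548
```

Request:
send_rows(deltas=[[0,0,0,0,0,0],[0,0,0,0,0,0],[0,0,0,0,0,0],[0,0,0,0,0,0],[0,0,0,0,0,0],[0,0,0,0,0,0],[0,0,0,0,0,0],[0,0,0,0,0,0]], fingers=0.0, squeeze=25)

```text
clock: 4.65
tool_pos: [0.4936, -0.0011, 0.0067]
ee_rot: [-1.079, -1.392, 1.392]
wrist_force: [-0.0, -0.3, -0.6]
opening: 0.0007
```

```bash
python3 - <<'E'
from workcell import monitor,eyes,models
from h import *
import pickle
o=monitor.observe(); s=eyes.snapshot("wrist"); print(o["tool_pos"],o["opening"],o["wrist_force"],R.from_rotvec(o["ee_rot"]).as_matrix().round(3))
pickle.dump((o,s),open("w2.pkl","wb")); cv2.imwrite("pics/w2.png",s["pixels"][...,::-1])
E
```

```text
[ 0.49361591 -0.00107735  0.00666937] 0.0007353790214344989 [-0.04925673 -0.28944253 -0.634847  ] [[-0.249 -0.    -0.968]
 [ 0.968  0.    -0.249]
 [ 0.    -1.     0.   ]]
```

View pics/w2.png

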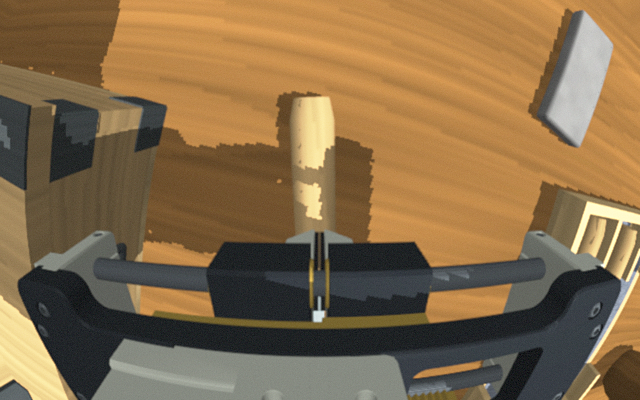

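```bash
python3 - <<'E'
from h import *
import pickle
from workcell import eyes
o,s=pickle.load(open("w2.pkl","rb"))
print(wray(o,s,[[313,97],[313,237]],.012))
s=eyes.snapshot("top"); cv2.imwrite("pics/t2.png",cv2.resize(s["pixels"][90:260,190:450,::-1],None,fx=3,fy=3,interpolation=cv2.INTER_CUBIC))
pickle.dump(s,open("t2.pkl","wb"))
s=eyes.snapshot("scene"); cv2.imwrite("pics/s2.png",cv2.resize(s["pixels"][120:320,200:450,::-1],None,fx=3,fy=3,interpolation=cv2.INTER_CUBIC))
E
```

```text
[[ 0.41380039 -0.0246234   0.012     ]
 [ 0.49434394 -0.00427648  0.012     ]]
```

View pics/t2.png

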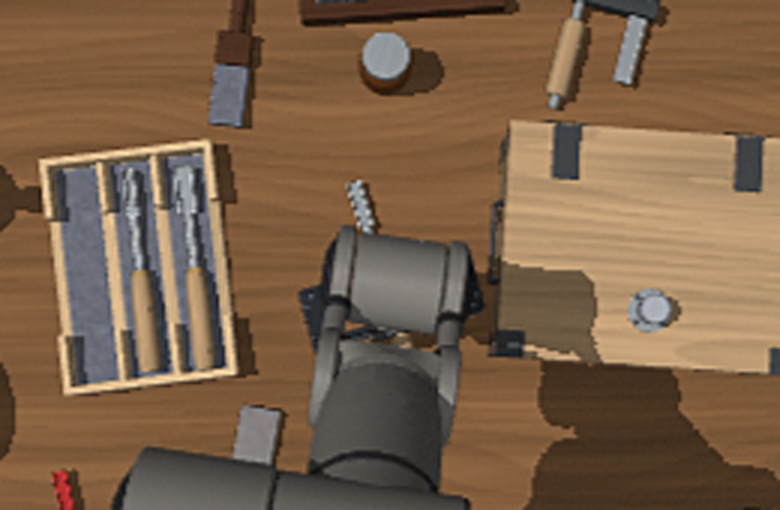

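View pics/s2.png

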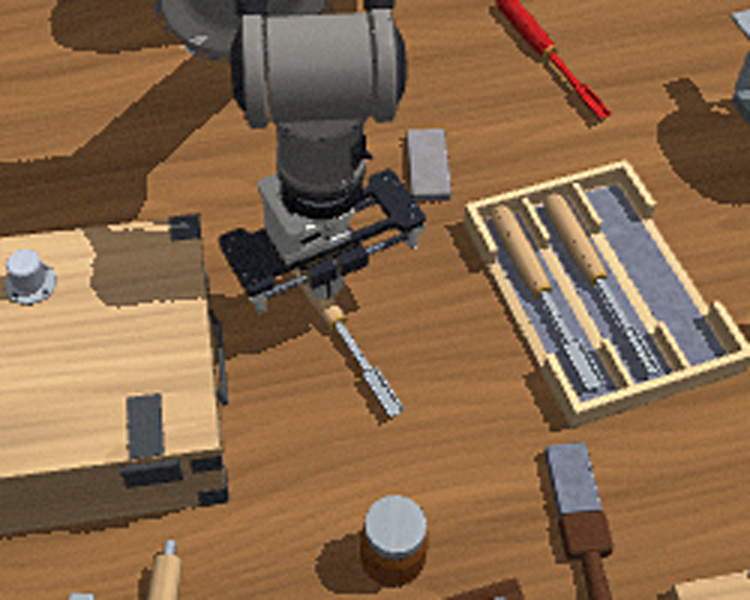

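```bash
python3 - <<'E'
from h import *
import pickle
o,s=pickle.load(open("w2.pkl","rb"))
cv2.imwrite("pics/w2a.png",cv2.resize(s["pixels"][80:340,230:410,::-1],None,fx=3,fy=2.3,interpolation=cv2.INTER_CUBIC))
print(s["z_map"][190:330:8,[300,313,318,330]].round(3))
# height along handle
K=s["intrinsics"];M=s["mount"];R0=R.from_rotvec(o["ee_rot"]).as_matrix()
for v in range(90,260,8):
    u=313; z=s["z_map"][v,u]; d=np.array([u,v])-K[:2,2]; r=np.linalg.norm(d);th=r/K[0,0]
    p=np.r_[d/r*np.tan(th)*z,z]; print(v,(R0@(M[:3,:3]@p+M[:3,3])+o["tool_pos"]).round(3))
E
```

```text
[[0.17  0.168 0.168 0.172]
 [0.172 0.17  0.169 0.172]
 [0.174 0.169 0.171 0.174]
 [0.175 0.171 0.172 0.177]
 [0.176 0.172 0.172 0.177]
 [0.178 0.169 0.175 0.178]
 [0.16  0.161 0.177 0.16 ]
 [0.094 0.151 0.177 0.093]
 [0.088 0.146 0.179 0.088]
 [0.083 0.137 0.182 0.083]
 [0.08  0.091 0.09  0.079]
 [0.078 0.086 0.085 0.078]
 [0.079 0.083 0.085 0.078]
 [0.079 0.082 0.088 0.08 ]
 [0.079 0.084 0.2   0.079]
 [0.08  0.124 0.201 0.081]
 [0.082 0.126 0.204 0.08 ]
 [0.077 0.079 0.079 0.078]]
90 [ 0.409 -0.026 -0.001]
98 [ 0.415 -0.024  0.021]
106 [ 0.419 -0.023  0.022]
114 [ 0.423 -0.022  0.024]
122 [ 0.427 -0.021  0.023]
130 [ 0.418 -0.02   0.185]
138 [ 0.435 -0.019  0.024]
146 [ 0.439 -0.018  0.024]
154 [ 0.443 -0.017  0.024]
162 [ 0.447 -0.016  0.023]
170 [ 0.451 -0.015  0.025]
178 [ 0.456 -0.014  0.023]
186 [ 0.46  -0.013  0.023]
194 [ 0.464 -0.012  0.023]
202 [ 0.469 -0.01   0.023]
210 [ 0.474 -0.009  0.023]
218 [ 0.478 -0.008  0.023]
226 [ 0.482 -0.007  0.024]
234 [ 0.483 -0.007  0.033]
242 [ 0.483 -0.007  0.044]
250 [ 0.484 -0.006  0.051]
258 [ 0.485 -0.006  0.058]
```

View pics/w2a.png

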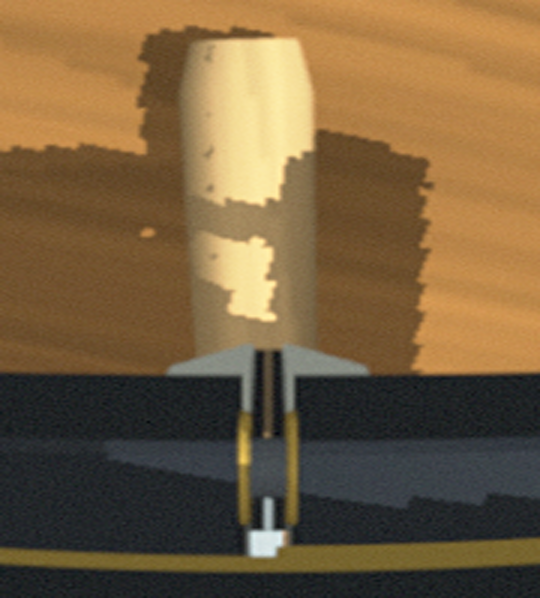

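```bash
cat >> h.py <<'E'
def wcloud(o,s,m=None,frame="world"):
    K=s["intrinsics"];M=s["mount"];R0=R.from_rotvec(o["ee_rot"]).as_matrix()
    v,u=np.mgrid[0:400,0:640]; d=np.dstack([u,v])-K[:2,2]; r=np.linalg.norm(d,axis=2);th=r/K[0,0]; z=s["z_map"]
    p=np.dstack([d/r[...,None]*(np.tan(th)*z)[...,None],z])@M[:3,:3].T+M[:3,3]
    return p if frame=="tool" else p@R0.T+o["tool_pos"]
E
python3 - <<'E'
from h import *
import pickle
for f in ("w1.pkl","w2.pkl"):
    o,s=pickle.load(open(f,"rb")); p=wcloud(o,s,frame="tool")*1000
    for u in (230,240,250,260,268,290,300,305,310,318,326,330,340):
        print(f,u,[tuple(p[v,u].round(0).astype(int)) for v in range(216,262,4)])
E
```

```text
w1.pkl 230 [(np.int64(-119), np.int64(199), np.int64(-63)), (np.int64(-119), np.int64(199), np.int64(-69)), (np.int64(-120), np.int64(198), np.int64(-74)), (np.int64(-120), np.int64(199), np.int64(-80)), (np.int64(-120), np.int64(197), np.int64(-86)), (np.int64(-122), np.int64(199), np.int64(-93)), (np.int64(-122), np.int64(198), np.int64(-98)), (np.int64(-123), np.int64(198), np.int64(-104)), (np.int64(-43), np.int64(-45), np.int64(11)), (np.int64(-42), np.int64(-50), np.int64(12)), (np.int64(-41), np.int64(-54), np.int64(12)), (np.int64(-40), np.int64(-57), np.int64(12))]
w1.pkl 240 [(np.int64(-104), np.int64(198), np.int64(-63)), (np.int64(-105), np.int64(199), np.int64(-69)), (np.int64(-105), np.int64(197), np.int64(-74)), (np.int64(-106), np.int64(199), np.int64(-80)), (np.int64(-107), np.int64(199), np.int64(-86)), (np.int64(-41), np.int64(-32), np.int64(12)), (np.int64(-40), np.int64(-36), np.int64(12)), (np.int64(-40), np.int64(-40), np.int64(11)), (np.int64(-38), np.int64(-46), np.int64(12)), (np.int64(-37), np.int64(-49), np.int64(12)), (np.int64(-36), np.int64(-54), np.int
[... 12756 characters left out ...]
, np.int64(-95), np.int64(37)), (np.int64(4), np.int64(-98), np.int64(37)), (np.int64(3), np.int64(-101), np.int64(37)), (np.int64(3), np.int64(-103), np.int64(37))]
w2.pkl 340 [(np.int64(14), np.int64(8), np.int64(9)), (np.int64(14), np.int64(7), np.int64(6)), (np.int64(14), np.int64(7), np.int64(4)), (np.int64(14), np.int64(7), np.int64(1)), (np.int64(14), np.int64(7), np.int64(-2)), (np.int64(11), np.int64(-30), np.int64(12)), (np.int64(11), np.int64(-34), np.int64(11)), (np.int64(7), np.int64(-92), np.int64(37)), (np.int64(7), np.int64(-95), np.int64(37)), (np.int64(7), np.int64(-97), np.int64(37)), (np.int64(6), np.int64(-101), np.int64(38)), (np.int64(6), np.int64(-103), np.int64(37))]
```

The finger ends in the depth map sit about 19–20 mm short of the stated TCP. The fingers therefore shut just above the handle, and the gouge hasn't moved. I'll open them and go lower, watching the force.

Request:
send_rows(deltas=[[0,0,0,0,0,0],[0,0,0,0,0,0],[0,0,0,0,0,0],[0,0,0,0,0,0],[0,0,0,0,0,0],[0,0.003,0,0,0,0],[0,0.006,0,0,0,0],[0,0.008,0,0,0,0]], fingers=0.6)

```text
clock: 5.6
tool_pos: [0.4935, -0.001, -0.0017]
ee_rot: [-1.079, -1.392, 1.392]
wrist_force: [0.2, 0.6, -0.7]
opening: 0.0541
```

Request:
send_rows(deltas=[[0,0.002,-0.001,0,0,0],[0,0.004,-0.001,0,0,0],[0,0.006,-0.001,0,0,0],[0,0.008,-0.001,0,0,0],[0,0.009,-0.001,0,0,0],[0,0.01,-0.001,0,0,0],[0,0.01,-0.001,0,0,0],[0,0.01,-0.001,0,0,0]])

```text
clock: 6.4
tool_pos: [0.4946, -0.0008, -0.0112]
ee_rot: [-1.079, -1.392, 1.392]
wrist_force: [0.3, -1.0, 0.2]
opening: 0.0552
```

```bash
python3 - <<'E'
from workcell import monitor,eyes,models
from h import *
import pickle
o=monitor.observe(); s=eyes.snapshot("wrist"); print(o["tool_pos"],o["opening"],o["wrist_force"])
pickle.dump((o,s),open("w3.pkl","wb")); cv2.imwrite("pics/w3.png",s["pixels"][...,::-1])
E
```

```text
[ 0.49463967 -0.0008174  -0.01123595] 0.05523761887846497 [ 0.27448301 -1.00000051  0.24264454]
```

View pics/w3.png

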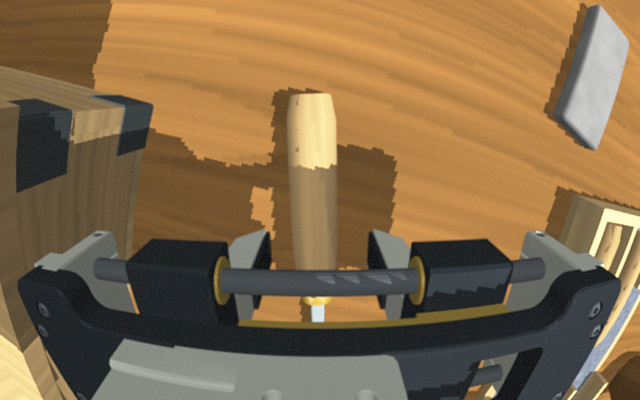

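Request:
send_rows(deltas=[[0,0.002,0,0,0,0],[0,0.003,0,0,0,0],[0,0.003,0,0,0,0],[0,0.003,0,0,0,0],[0,0.003,0,0,0,0],[0,0.003,0,0,0,0],[0,0.003,0,0,0,0],[0,0.003,0,0,0,0]], fingers=0.0, squeeze=25)

```text
clock: 7.25
tool_pos: [0.4946, -0.0008, -0.0143]
ee_rot: [-1.079, -1.392, 1.392]
wrist_force: [0.6, 1.0, -0.7]
opening: 0.0239
```

Request:
send_rows(deltas=[[0,-0.006,0,0,0,0],[0,-0.02,0,0,0,0],[0,-0.04,0,0,0,0],[0,-0.06,0,0,0,0],[0,-0.08,0,0,0,0],[0,-0.095,0,0,0,0],[0,-0.1,0,0,0,0],[0,-0.1,0,0,0,0]])

```text
clock: 8.05
tool_pos: [0.4948, -0.0008, 0.0863]
ee_rot: [-1.08, -1.393, 1.392]
wrist_force: [0.3, 0.1, -1.7]
opening: 0.0243
```

```bash
python3 - <<'E'
from workcell import monitor,eyes,models
from h import *
import pickle
o=monitor.observe(); s=eyes.snapshot("wrist"); t=eyes.snapshot("top");c=eyes.snapshot("scene")
print(o["tool_pos"],o["opening"],o["wrist_force"])
pickle.dump((o,s),open("w4.pkl","wb"))
a=s["pixels"][60:340,120:640]; b=cv2.resize(c["pixels"][120:320,200:460],(520,400))
cv2.imwrite("pics/w4.png",np.vstack([a,b[:310]])[...,::-1])
E
```

```text
[ 0.49481369 -0.00082626  0.08629443] 0.024309983158413262 [ 0.30528397  0.07639979 -1.68588625]
```

View pics/w4.png

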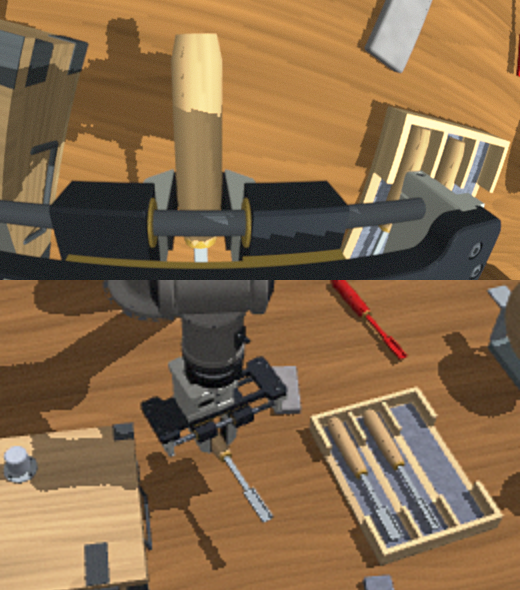

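```bash
python3 - <<'E'
from h import *
import pickle
o,s=pickle.load(open("w4.pkl","rb"))
b=wray(o,s,[[317,94]],.1125)[0]; R0=R.from_rotvec(o["ee_rot"]).as_matrix(); d=R0.T@(b-o["tool_pos"]); print("butt in tool mm",d*1000)
plan(o,[.5,.342,.09],tool(96.1))
E
```

```text
butt in tool mm [ -0.57737622 -26.30739004  84.05830507]
delta mm [330.7  -3.7 -90.5] deg [ 0.07  8.34 -0.02] dist 0.343 ang 8.3
```

Request:
send_rows(deltas=[[0.022,-0.01,-0.006,0,0.5,0],[0.06,-0.02,-0.016,0,1.5,0],[0.105,-0.02,-0.028,0,2.7,0],[0.15,-0.02,-0.04,0,3.8,0],[0.195,-0.02,-0.053,0,5,0],[0.24,-0.02,-0.066,0,6.2,0],[0.285,-0.02,-0.078,0,7.3,0],[0.322,-0.02,-0.088,0,8.3,0]])

```text
clock: 9.0
tool_pos: [0.4986, 0.3353, 0.1045]
ee_rot: [-1.156, -1.286, 1.289]
wrist_force: [0.8, -0.0, -1.5]
opening: 0.0236
```

Request:
send_rows(deltas=[[0.008,0,-0.002,0,0,0],[0.008,0,-0.002,0,0,0],[0.008,0,-0.002,0,0,0],[0.008,0,-0.002,0,0,0],[0.008,0,-0.002,0,0,0],[0.008,0,-0.002,0,0,0],[0.008,0,-0.002,0,0,0],[0.008,0,-0.002,0,0,0]])

```text
clock: 9.8
tool_pos: [0.5008, 0.3409, 0.1059]
ee_rot: [-1.157, -1.288, 1.287]
wrist_force: [-0.3, -0.6, -2.3]
opening: 0.0236
```

```bash
python3 - <<'E'
from workcell import monitor,eyes,models
from h import *
import pickle
o=monitor.observe(); s=eyes.snapshot("wrist"); t=eyes.snapshot("top");c=eyes.snapshot("scene")
print(o["tool_pos"],o["opening"],o["wrist_force"]); plan(o,[.5,.342,.09],tool(96.1))
pickle.dump((o,s),open("w5.pkl","wb"))
cv2.imwrite("pics/w5.png",s["pixels"][...,::-1])
b=cv2.resize(c["pixels"][120:320,300:560],(780,600)); cv2.imwrite("pics/s5.png",b[...,::-1])
E
```

```text
[0.50077923 0.34087275 0.10586658] 0.023558931621878373 [-0.31026999 -0.58313946 -2.27950888]
delta mm [ 1.2 15.9  0.7] deg [0.01 0.01 0.01] dist 0.016 ang 0.0
```

View pics/w5.png

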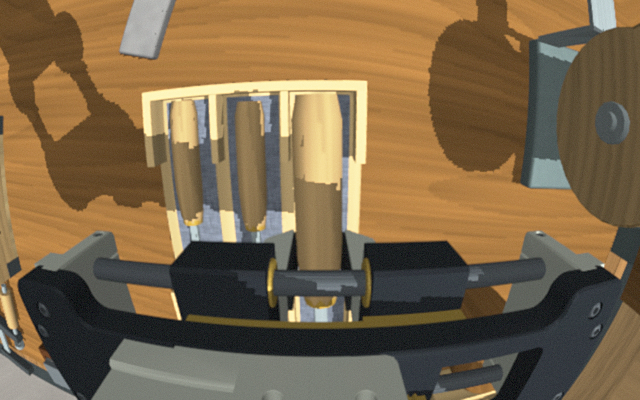

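View pics/s5.png

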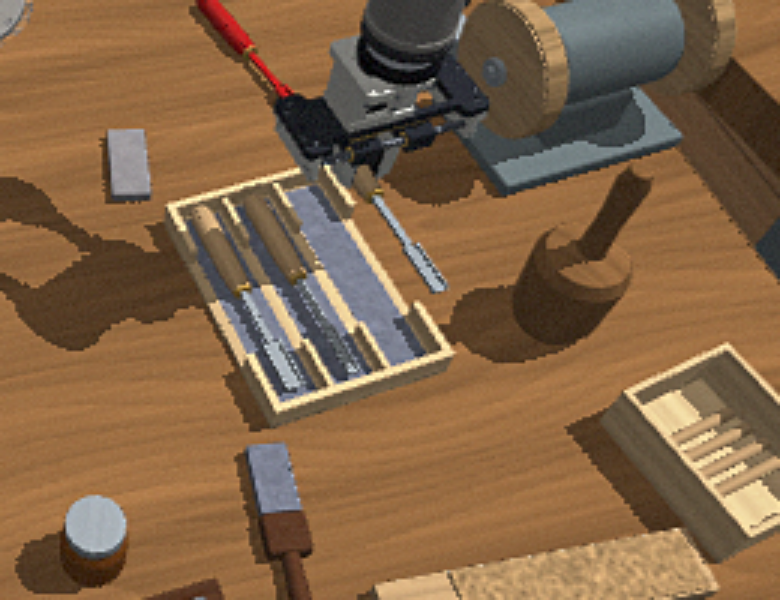

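```bash
python3 - <<'E'
from h import *
import pickle
o,s=pickle.load(open("w5.pkl","rb"))
q=wray(o,s,[[143,95],[367,82],[281,150],[290,150],[354,150],[364,150]],[.034,.034,.036,.036,.034,.034])
p=q[:,:2]-[.5415,.284]; a=np.radians(6.1); print((p@np.array([[np.cos(a),-np.sin(a)],[np.sin(a),np.cos(a)]])*1000).round(1))
print(wray(o,s,[[318,95],[320,300]],.1325))
E
```

```text
[[-131.2  -95.1]
 [-132.7   99.5]
 [ -77.1   30.3]
 [ -77.1   37.7]
 [ -76.8   89.8]
 [ -76.9   98.1]]
[[0.4176755  0.33175656 0.1325    ]
 [0.53235563 0.34512704 0.1325    ]]
```

Request:
send_rows(deltas=[[0.003,0.01,-0.002,0,0,0],[0.003,0.03,-0.002,0,0,0],[0.003,0.05,-0.002,0,0,0],[0.003,0.07,-0.002,0,0,0],[0.003,0.085,-0.002,0,0,0],[0.003,0.095,-0.002,0,0,0],[0.003,0.1,-0.002,0,0,0],[0.003,0.102,-0.002,0,0,0]])

```text
clock: 10.75
tool_pos: [0.5023, 0.3444, 0.0033]
ee_rot: [-1.156, -1.287, 1.288]
wrist_force: [0.2, -0.3, -1.1]
opening: 0.0238
```

Request:
send_rows(deltas=[[0,0.002,0,0,0,0],[0,0.004,0,0,0,0],[0,0.006,0,0,0,0],[0,0.007,0,0,0,0],[0,0.008,0,0,0,0],[0,0.009,0,0,0,0],[0,0.0095,0,0,0,0],[0,0.0095,0,0,0,0]])

```text
clock: 11.55
tool_pos: [0.5023, 0.3443, -0.0058]
ee_rot: [-1.157, -1.288, 1.288]
wrist_force: [-0.2, -0.3, -0.5]
opening: 0.0233
```

```bash
python3 - <<'E'
from workcell import monitor,eyes,models
from h import *
o=monitor.observe(); s=eyes.snapshot("wrist"); 
print(o["tool_pos"],o["opening"],o["wrist_force"])
cv2.imwrite("pics/w6.png",s["pixels"][...,::-1])
E
```

```text
[ 0.50233344  0.34431738 -0.00581644] 0.023335598566266953 [-0.16334152 -0.26969689 -0.46227652]
```

View pics/w6.png

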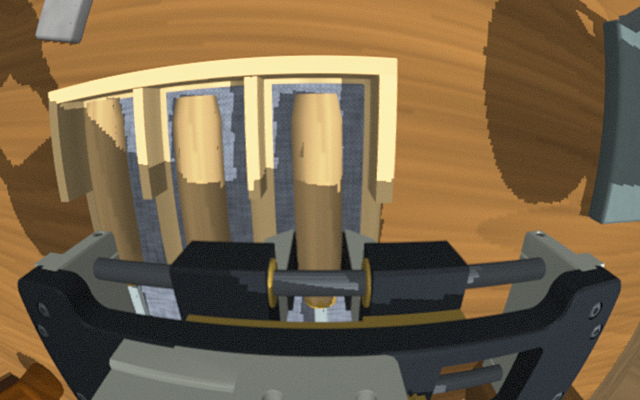

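Request:
send_rows(deltas=[[0,0.0005,0,0,0,0],[0,0.001,0,0,0,0],[0,0.0015,0,0,0,0],[0,0.0015,0,0,0,0],[0,0.0015,0,0,0,0],[0,0.0015,0,0,0,0],[0,0.0015,0,0,0,0],[0,0.0015,0,0,0,0]])

```text
clock: 12.4
tool_pos: [0.5025, 0.3444, -0.0063]
ee_rot: [-1.157, -1.288, 1.287]
wrist_force: [-2.1, -1.7, 7.4]
opening: 0.0235
```

Request:
send_rows(deltas=[[0,0,0,0,0,0],[0,0,0,0,0,0],[0,0,0,0,0,0],[0,0,0,0,0,0],[0,0,0,0,0,0],[0,0,0,0,0,0],[0,0,0,0,0,0],[0,0,0,0,0,0]], fingers=0.42)

```text
clock: 13.2
tool_pos: [0.5023, 0.3443, -0.0073]
ee_rot: [-1.157, -1.288, 1.288]
wrist_force: [-0.6, -0.1, -0.2]
opening: 0.0383
```

Request:
send_rows(deltas=[[0,-0.005,0,0,0,0],[0,-0.015,0,0,0,0],[0,-0.035,0,0,0,0],[0,-0.065,0,0,0,0],[0,-0.105,0,0,0,0],[0,-0.145,0,0,0,0],[0,-0.185,0,0,0,0],[0,-0.21,0,0,0,0]])

```text
clock: 14.0
tool_pos: [0.5031, 0.3448, 0.2075]
ee_rot: [-1.159, -1.293, 1.284]
wrist_force: [0.4, 0.9, 0.5]
opening: 0.0386
```

```bash
python3 - <<'E'
from workcell import monitor,eyes,models
from h import *
import pickle
o=monitor.observe(); s=eyes.snapshot("wrist"); pickle.dump((o,s),open("w7.pkl","wb")); 
print(o["tool_pos"],o["opening"],o["wrist_force"],o["joints"])
cv2.imwrite("pics/w7.png",s["pixels"][...,::-1])
c=eyes.snapshot("scene"); cv2.imwrite("pics/s7.png",cv2.resize(c["pixels"][120:320,300:560],(780,600))[...,::-1])
c=(.480,-.279)
for yj in (-5,175): plan(o,[.48,-.279,.26],tool(yj))
E
```

```text
[0.5030996  0.34476504 0.20747855] 0.03860477207984923 [0.44337023 0.89652967 0.48712176] [ 4.75140059e-01  4.95366496e-01  1.27738704e+00  7.68604864e-05
  1.36321826e+00 -1.20286552e+00]
delta mm [-617.6  -54.3   89.4] deg [  0.11 101.14   0.35] dist 0.626 ang 101.1
delta mm [-617.6  -54.3   89.4] deg [  0.33 -78.86  -0.11] dist 0.626 ang 78.9
```

View pics/w7.png

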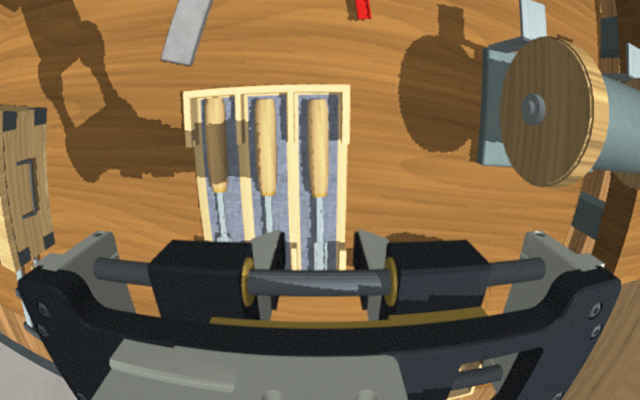

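View pics/s7.png

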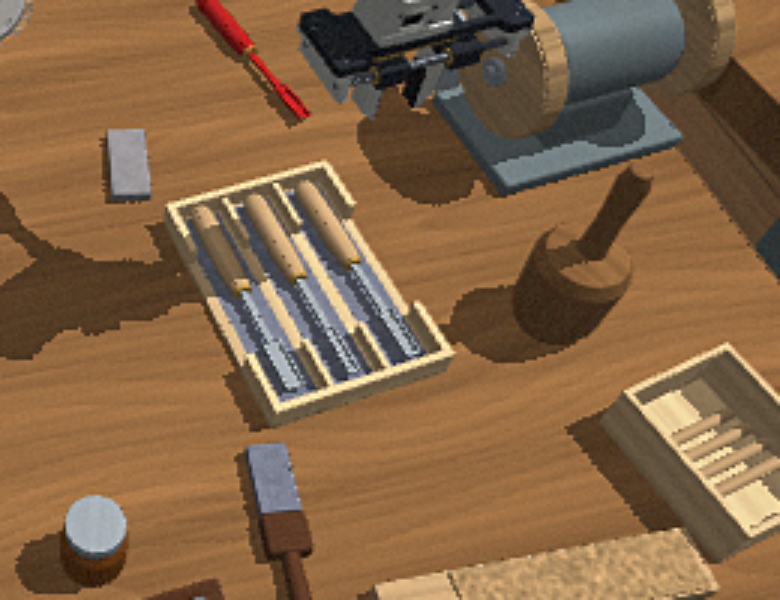

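Request:
send_rows(deltas=[[-0.02,-0.005,0.003,0,3,0],[-0.06,-0.012,0.009,0,10,0],[-0.105,-0.018,0.015,0,17,0],[-0.15,-0.024,0.022,0,24,0],[-0.195,-0.03,0.028,0,32,0],[-0.24,-0.036,0.035,0,39,0],[-0.285,-0.04,0.041,0,46,0],[-0.33,-0.045,0.048,0,53,0]], fingers=0.7)

```text
clock: 14.9
tool_pos: [0.4882, 0.0086, 0.247]
ee_rot: [-1.49, -0.581, 0.585]
wrist_force: [0.8, 0.1, 0.4]
opening: 0.064
```

```bash
python3 - <<'E'
from workcell import monitor
from h import *
o=monitor.observe();print(o["tool_pos"]); plan(o,[.48,-.279,.26],tool(-5))
E
```

```text
[0.48818187 0.00858782 0.24702145]
delta mm [-201.1  -13.  -205.7] deg [-4.000e-02  4.772e+01 -1.200e-01] dist 0.288 ang 47.7
```

Request:
send_rows(deltas=[[-0.03,-0.004,-0.03,0,8,0],[-0.06,-0.01,-0.06,0,15,0],[-0.09,-0.013,-0.092,0,22,0],[-0.12,-0.013,-0.123,0,29,0],[-0.15,-0.013,-0.154,0,36,0],[-0.18,-0.013,-0.185,0,42,0],[-0.2,-0.013,-0.205,0,47.7,0],[-0.201,-0.013,-0.206,0,47.7,0]])

```text
clock: 15.7
tool_pos: [0.482, -0.2803, 0.259]
ee_rot: [-1.569, 0.071, -0.067]
wrist_force: [0.1, 0.8, 0.1]
opening: 0.0644
```

```bash
python3 - <<'E'
from workcell import monitor,eyes
from h import *
import pickle
o=monitor.observe(); s=eyes.snapshot("wrist"); pickle.dump((o,s),open("w8.pkl","wb")); 
print(o["tool_pos"],o["opening"],o["wrist_force"],o["joints"])
cv2.imwrite("pics/w8.png",s["pixels"][...,::-1])
W=wcloud(o,s); k=(W[...,2]>.143)&(W[...,2]<.156)&(abs(W[...,0]-.48)<.04)&(abs(W[...,1]+.279)<.05)
print(k.sum(),np.median(W[k],0),W[k].min(0),W[k].max(0))
v,u=np.nonzero(k); print(u.min(),u.max(),v.min(),v.max())
E
```

```text
[ 0.4819603  -0.28025919  0.2590467 ] 0.06443046607617245 [0.05423007 0.77832191 0.07862251] [-6.63477195e-01  3.70310189e-01  1.33411737e+00 -1.14118981e-03
  1.43982214e+00 -5.75235273e-01]
828 [ 0.48010634 -0.2793414   0.1493474 ] [ 0.46397974 -0.29671453  0.14315209] [ 0.49547258 -0.26430998  0.15160915]
302 334 171 203
```

View pics/w8.png

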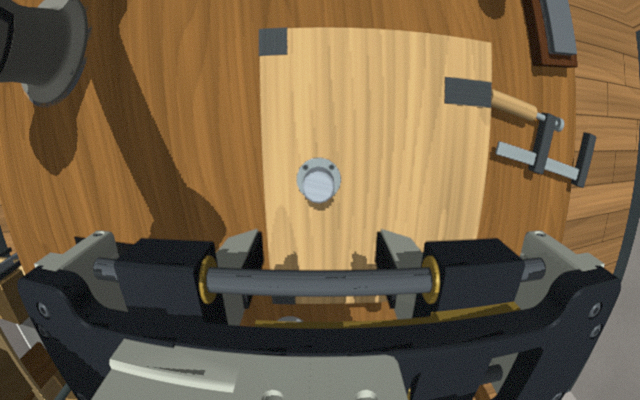

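Request:
send_rows(deltas=[[-0.002,0.012,0,0,0,0],[-0.002,0.04,0,0,0,0],[-0.002,0.075,0,0,0,0],[-0.002,0.105,0,0,0,0],[-0.002,0.13,0,0,0,0],[-0.002,0.145,0,0,0,0],[-0.002,0.152,0,0,0,0],[-0.002,0.154,0,0,0,0]])

```text
clock: 16.55
tool_pos: [0.4815, -0.2755, 0.1061]
ee_rot: [-1.569, 0.063, -0.061]
wrist_force: [-0.3, -0.2, 0.6]
opening: 0.0643
```

```bash
python3 - <<'E'
from workcell import monitor,eyes
from h import *
import pickle
o=monitor.observe(); s=eyes.snapshot("wrist"); pickle.dump((o,s),open("w9.pkl","wb")); 
print(o["tool_pos"],o["opening"],o["wrist_force"],R.from_rotvec(o["ee_rot"]).as_matrix().round(3))
cv2.imwrite("pics/w9.png",s["pixels"][...,::-1])
E
```

```text
[ 0.48148634 -0.27546768  0.10613144] 0.06432697309608726 [-0.2930031  -0.23536848  0.6496997 ] [[ 0.997 -0.001  0.079]
 [-0.079  0.001  0.997]
 [-0.001 -1.     0.001]]
```

View pics/w9.png

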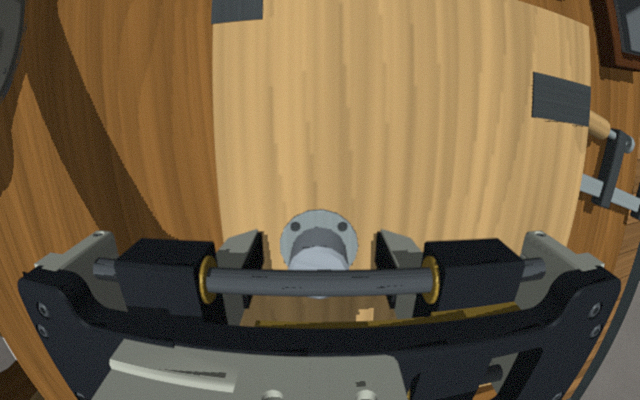

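Request:
send_rows(deltas=[[0,0,0,0,0,0],[0,0,0,0,0,0],[0,0,0,0,0,0],[0,0,0,0,0,0],[0,0,0,0,0,0],[0,0,0,0,0,0],[0,0,0,0,0,0],[0,0,0,0,0,0]])

```text
clock: 17.4
tool_pos: [0.4821, -0.2765, 0.1067]
ee_rot: [-1.57, 0.063, -0.062]
wrist_force: [1.0, 0.9, -1.0]
opening: 0.0644
```

Request:
send_rows(deltas=[[-0.002,0.002,-0.0035,0,0,0],[-0.002,0.002,-0.0035,0,0,0],[-0.002,0.002,-0.0035,0,0,0],[-0.002,0.002,-0.0035,0,0,0],[-0.002,0.002,-0.0035,0,0,0],[-0.002,0.002,-0.0035,0,0,0],[-0.002,0.002,-0.0035,0,0,0],[-0.002,0.002,-0.0035,0,0,0]], fingers=0.55)

```text
clock: 18.2
tool_pos: [0.4798, -0.2798, 0.1047]
ee_rot: [-1.57, 0.062, -0.063]
wrist_force: [-0.4, -0.6, -0.4]
opening: 0.0511
```

Request:
send_rows(deltas=[[0,0,0,0,0,0],[0,0,0,0,0,0],[0,0,0,0,0,0],[0,0,0,0,0,0],[0,0,0,0,0,0],[0,0,0,0,0,0],[0,0,0,0,0,0],[0,0,0,0,0,0]], fingers=0.0, squeeze=25)

```text
clock: 19.0
tool_pos: [0.4808, -0.28, 0.1048]
ee_rot: [-1.57, 0.061, -0.064]
wrist_force: [5.0, -0.5, -2.3]
opening: 0.0315
```

Request:
send_rows(deltas=[[0,-0.0005,0,0,0,0],[0,-0.001,0,0,0,0],[0,-0.0015,0,0,0,0],[0,-0.002,0,0,0,0],[0,-0.0025,0,0,0,0],[0,-0.003,0,0,0,0],[0,-0.0035,0,0,0,0],[0,-0.0035,0,0,0,0]])

```text
clock: 19.8
tool_pos: [0.4809, -0.2799, 0.1071]
ee_rot: [-1.57, 0.061, -0.064]
wrist_force: [10.1, -1.7, -11.4]
opening: 0.0313
```

Request:
send_rows(deltas=[[0,-0.0005,0,0,0,0],[0,-0.001,0,0,0,0],[0,-0.0015,0,0,0,0],[0,-0.002,0,0,0,0],[0,-0.002,0,0,0,0],[0,-0.002,0,0,0,0],[0,-0.002,0,0,0,0],[0,-0.002,0,0,0,0]])

```text
clock: 20.6
tool_pos: [0.4812, -0.2799, 0.1089]
ee_rot: [-1.57, 0.061, -0.064]
wrist_force: [11.6, -2.2, -12.0]
opening: 0.0315
```

```bash
python3 - <<'E'
from workcell import monitor,eyes
from h import *
o=monitor.observe(); print(o["tool_pos"],o["wrist_force"],o["ft_torque"],o["opening"])
s=eyes.snapshot("wrist");W=wcloud(o,s)
for v,u in ((60,300),(100,400),(100,250),(150,250),(150,500)): print(np.median(W[v-5:v+6,u-5:u+6].reshape(-1,3),0).round(4))
E
```

```text
[ 0.48124335 -0.27992963  0.10894924] [ 11.55585651  -2.18574458 -11.95486394] [-0.37443881 -1.20605754  0.03334489] 0.031548411129718006
[ 0.4784 -0.1765  0.1177]
[ 0.5317 -0.2017  0.1165]
[ 0.4494 -0.1955  0.1182]
[ 0.4464 -0.2233  0.1182]
[ 0.599  -0.233   0.1153]
```

Request:
send_rows(deltas=[[0,-0.0005,0,0,0,0],[0,-0.001,0,0,0,0],[0,-0.001,0,0,0,0],[0,-0.0015,0,0,0,0],[0,-0.0015,0,0,0,0],[0,-0.002,0,0,0,0],[0,-0.002,0,0,0,0],[0,-0.002,0,0,0,0]])

```text
clock: 21.45
tool_pos: [0.4816, -0.28, 0.111]
ee_rot: [-1.57, 0.06, -0.065]
wrist_force: [12.7, -1.9, -12.4]
opening: 0.0314
```

```bash
cat > lid.py <<'E'
from workcell import monitor,eyes
from h import *
import sys
o=monitor.observe(); print(o["tool_pos"].round(4),o["wrist_force"].round(1),o["opening"].round(4))
for n in ("wrist","scene"):
    s=eyes.snapshot(n)
    W=wcloud(o,s).reshape(-1,3) if n=="wrist" else cloud(s,np.ones((400,640),bool))
    a=np.radians(-4.8); p=(W[:,:2]-[.6745,-.295])@np.array([[np.cos(a),-np.sin(a)],[np.sin(a),np.cos(a)]])
    hi=float(sys.argv[1]) if len(sys.argv)>1 else .15
    k=(p[:,0]>-.24)&(p[:,0]<-.03)&(abs(p[:,1])<.14)&(W[:,2]>.1)&(W[:,2]<hi)
    k&=~((abs(p[:,1])<.05)&(p[:,0]<-.13))if n=="wrist" else k
    for i in range(4):
        c=np.polyfit(p[k,0],W[k,2],1); k&=abs(W[:,2]-np.polyval(c,p[:,0]))<.006
    print(n,k.sum(),"angle rad",np.arctan(-c[0]).round(4),"z at knob line",np.polyval(c,-.195).round(4), "z at hinge",c[1].round(4))
    cv2.imwrite(f"pics/last_{n}.png",s["pixels"][...,::-1])
E
python3 lid.py; python3 - <<'E'
E
```

```text
Traceback (most recent call last):
  File "lid.py", line 4, in <module>
    o=monitor.observe(); print(o["tool_pos"].round(4),o["wrist_force"].round(1),o["opening"].round(4))
                                                                                ^^^^^^^^^^^^^^^^^^
AttributeError: 'float' object has no attribute 'round'
```

```bash
sed -i 's/o\["opening"\].round(4)/o["opening"]/' lid.py; python3 lid.py
```

```text
[ 0.4816 -0.28    0.111 ] [ 12.7  -1.9 -12.4] 0.03138315451428922
wrist 60460 angle rad 0.0289 z at knob line 0.1194 z at hinge 0.1138
scene 6144 angle rad 0.0292 z at knob line 0.121 z at hinge 0.1153
```

```bash
python3 - <<'E'
from h import *
import pickle
for f in ("scene1.pkl","top1.pkl"):
    s=pickle.load(open(f,"rb")); W=cloud(s,np.ones((400,640),bool))
    a=np.radians(-4.8); p=(W[:,:2]-[.6745,-.295])@np.array([[np.cos(a),-np.sin(a)],[np.sin(a),np.cos(a)]])
    k=(p[:,0]>-.24)&(p[:,0]<-.03)&(abs(p[:,1])<.14)&(W[:,2]>.1)&(W[:,2]<.15)
    for i in range(4):
        c=np.polyfit(p[k,0],W[k,2],1); k&=abs(W[:,2]-np.polyval(c,p[:,0]))<.006
    print(f,np.arctan(-c[0]),np.polyval(c,-.195))
E
```

```text
scene1.pkl 0.0002938873640600374 0.11522667730771267
top1.pkl 0.0010647342915304277 0.114635965017359
```

Request:
send_rows(deltas=[[0,-0.0005,0,0,0,0],[0,-0.001,0,0,0,0],[0,-0.0015,0,0,0,0],[0,-0.002,0,0,0,0],[0,-0.0025,0,0,0,0],[0,-0.003,0,0,0,0],[0,-0.003,0,0,0,0],[0,-0.003,0,0,0,0]])

```text
clock: 22.35
tool_pos: [0.4822, -0.28, 0.1139]
ee_rot: [-1.57, 0.059, -0.065]
wrist_force: [16.1, -2.5, -14.7]
opening: 0.0317
```

```bash
python3 lid.py
```

```text
[ 0.4822 -0.28    0.1139] [ 16.1  -2.5 -14.7] 0.031727307916539584
wrist 60043 angle rad 0.043 z at knob line 0.1222 z at hinge 0.1138
scene 6211 angle rad 0.0427 z at knob line 0.1237 z at hinge 0.1154
```

The lid rises past 0.02 rad (0.043 from both cameras) without a hard stop, so it is free and needs no turn. I'll set it down and regrip with the jaws along the hinge axis for the lift.

Request:
send_rows(deltas=[[0,0.001,0,0,0,0],[0,0.003,0,0,0,0],[0,0.005,0,0,0,0],[0,0.007,0,0,0,0],[0,0.008,0,0,0,0],[0,0.009,0,0,0,0],[0,0.009,0,0,0,0],[0,0.009,0,0,0,0]])

```text
clock: 23.25
tool_pos: [0.481, -0.28, 0.1059]
ee_rot: [-1.57, 0.061, -0.065]
wrist_force: [6.4, -1.1, -6.1]
opening: 0.0312
```

Request:
send_rows(deltas=[[0,0,0,0,0,0],[0,0,0,0,0,0],[0,0,0,0,0,0],[0,0,0,0,0,0],[0,0,0,0,0,0],[0,-0.01,0,0,0,0],[0,-0.025,0,0,0,0],[0,-0.04,0,0,0,0]], fingers=0.7)

```text
clock: 24.05
tool_pos: [0.4798, -0.2799, 0.1473]
ee_rot: [-1.57, 0.062, -0.063]
wrist_force: [0.4, -0.5, 0.1]
opening: 0.064
```

Request:
send_rows(deltas=[[0,-0.005,0,0,-8,0],[0,-0.005,0,0,-16,0],[0,-0.005,0,0,-24,0],[0,-0.005,0,0,-32,0],[0,-0.005,0,0,-40,0],[0,-0.005,0,0,-48,0],[0,-0.005,0,0,-56,0],[0,-0.005,0,0,-64,0]])

```text
clock: 24.85
tool_pos: [0.4799, -0.28, 0.152]
ee_rot: [-1.414, -0.813, 0.812]
wrist_force: [0.2, -0.1, -0.0]
opening: 0.0646
```

```bash
python3 - <<'E'
from workcell import monitor
from h import *
o=monitor.observe();print(o["tool_pos"],o["joints"].round(2),o["wrist_force"]); plan(o,[.4798,-.280,.15],tool(85.2))
E
```

```text
[ 0.47991301 -0.27996745  0.15204728] [-0.67  0.44  1.52  0.    1.18 -1.71] [ 0.20396444 -0.10160052 -0.02392742]
delta mm [-0.1  2.   0.1] deg [ 4.000e-02 -2.543e+01 -1.000e-02] dist 0.002 ang 25.4
```

Request:
send_rows(deltas=[[0,0,0,0,-8,0],[0,0,0,0,-16,0],[0,0.003,0,0,-24,0],[0,0.01,0,0,-25.4,0],[0,0.025,0,0,-25.4,0],[0,0.038,0,0,-25.4,0],[0,0.046,0,0,-25.4,0],[0,0.047,0,0,-25.4,0]])

```text
clock: 25.65
tool_pos: [0.4793, -0.2795, 0.1033]
ee_rot: [-1.249, -1.141, 1.141]
wrist_force: [-0.4, 0.4, -0.4]
opening: 0.0644
```

Request:
send_rows(deltas=[[0,0,0,0,0,0],[0,0,0,0,0,0],[0,0,0,0,0,0],[0,0,0,0,0,0],[0,0,0,0,0,0],[0,0,0,0,0,0],[0,0,0,0,0,0],[0,0,0,0,0,0]], fingers=0.0, squeeze=30)

```text
clock: 26.45
tool_pos: [0.4799, -0.2804, 0.1046]
ee_rot: [-1.252, -1.143, 1.143]
wrist_force: [-1.5, -2.5, 2.3]
opening: 0.0316
```

```bash
python3 lid.py; python3 - <<'E'
from workcell import monitor
from h import *
o=monitor.observe(); R0=R.from_rotvec(o["ee_rot"]).as_matrix();print(R0.round(3),o["joints"].round(3))
# lid arc: TCP stays fixed in lid frame wrt position, tool tilt fraction f
a=np.radians(-4.8); ax=np.array([np.cos(a),np.sin(a),0]); ay=np.array([-np.sin(a),np.cos(a),0])
H=np.array([.6745,-.295,.1])
K0=np.array([.4798,-.2800,.136]); g0=o["tool_pos"]-K0  # tcp relative to knob pt
print("hinge-knob along x",(K0-H)@ax,(K0-H)@ay,"g0",g0)
Hk=K0+.195*ax-np.array([0,0,.036])
for th,ti in ((.08,4),(.16,8),(.25,12),(.35,17),(.45,21),(.55,24),(.65,26),(.75,28)):
    Q=R.from_rotvec(ay*th).as_matrix(); Kp=Hk+Q@(K0-Hk)
    T=R.from_rotvec(ay*np.radians(ti)).as_matrix()
    P=Kp+T@g0; M=T@R0
    print(th,"P",P.round(4),"toolframe delta mm",(R0.T@(P-o["tool_pos"])*1000).round(1),"rot",np.degrees(R.from_matrix(R0.T@M).as_rotvec()).round(2))
E
```

```text
[ 0.4799 -0.2804  0.1046] [-1.5 -2.5  2.3] 0.03155058749724256
wrist 21268 angle rad -0.0002 z at knob line 0.1136 z at hinge 0.1137
scene 6229 angle rad 0.0001 z at knob line 0.1152 z at hinge 0.1152
[[ 0.09   0.001 -0.996]
 [ 0.996 -0.001  0.09 ]
 [-0.001 -1.    -0.001]] [-0.666  0.495  1.581 -0.     1.064 -2.147]
hinge-knob along x -0.19527232734586322 -0.0013446832080592991 g0 [ 0.00012543 -0.00034086 -0.03147454]
0.08 P [ 0.4812 -0.2805  0.1201] toolframe delta mm [ -0.  -15.5  -1.3] rot [ 4.   -0.    0.03]
0.16 P [ 0.4838 -0.2807  0.1354] toolframe delta mm [ -0.  -30.9  -3.9] rot [ 8.   -0.01  0.05]
0.25 P [ 0.4883 -0.281   0.1523] toolframe delta mm [  0.  -47.8  -8.5] rot [ 1.2e+01 -1.0e-02  8.0e-02]
0.35 P [ 0.4948 -0.2816  0.1705] toolframe delta mm [  0. -66. -15.] rot [ 1.7e+01 -1.0e-02  1.1e-01]
0.45 P [ 0.5036 -0.2823  0.1878] toolframe delta mm [  0.1 -83.3 -23.8] rot [ 2.1e+01 -2.0e-02  1.3e-01]
0.55 P [ 0.5146 -0.2832  0.2038] toolframe delta mm [  0.1 -99.3 -34.8] rot [ 2.4e+01 -2.0e-02  1.5e-01]
0.65 P [ 0.5275 -0.2843  0.2183] toolframe delta mm [   0.2 -113.8  -47.8] rot [ 2.6e+01 -2.0e-02  1.7e-01]
0.75 P [ 0.5418 -0.2855  0.2314] toolframe delta mm [   0.3 -126.8  -62.1] rot [ 2.8e+01 -2.0e-02  1.8e-01]
```

View pics/last_scene.png

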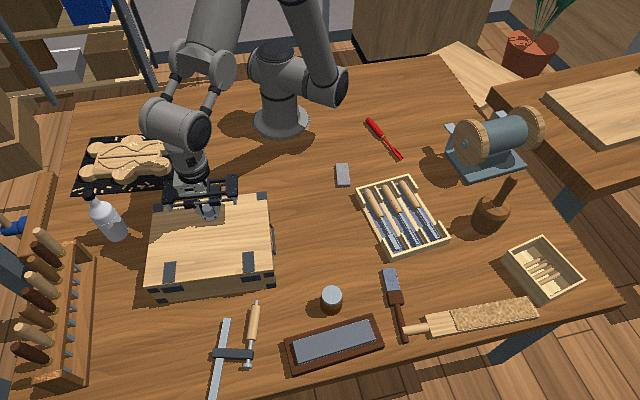

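Request:
send_rows(deltas=[[0,-0.004,0,1,0,0],[0,-0.01,-0.001,2.5,0,0],[0,-0.0155,-0.0013,4,0,0],[0,-0.023,-0.0025,6,0,0],[0,-0.031,-0.004,8,0,0],[0,-0.0395,-0.006,10,0,0],[0,-0.045,-0.0075,11.5,0,0],[0,-0.048,-0.0085,12,0,0]])

```text
clock: 27.35
tool_pos: [0.4873, -0.2808, 0.1507]
ee_rot: [-1.085, -0.992, 1.23]
wrist_force: [-3.0, -5.0, -7.3]
opening: 0.0312
```

```bash
python3 lid.py .2; python3 -c "
from workcell import monitor
print(monitor.observe()['joints'].round(3))"
```

```text
[ 0.4873 -0.2808  0.1507] [-3.  -5.  -7.3] 0.031234479850241713
wrist 26160 angle rad 0.2392 z at knob line 0.1615 z at hinge 0.1139
scene 6777 angle rad 0.2396 z at knob line 0.1633 z at hinge 0.1156
[-0.597  0.582  1.31  -0.104  1.438 -2.054]
```

```bash
cat > arc.py <<'E'
from workcell import monitor
from h import *
import sys
o=monitor.observe(); R0=R.from_rotvec(o["ee_rot"]).as_matrix()
th0,ti0=float(sys.argv[1]),float(sys.argv[2])
a=np.radians(-4.8); ax=np.array([np.cos(a),np.sin(a),0]); ay=np.array([-np.sin(a),np.cos(a),0])
K0=np.array([.4798,-.2800,.136]); Hk=K0+.195*ax-np.array([0,0,.036]); g0=np.array([0,0,-.0315])
def P(th,ti): return Hk+R.from_rotvec(ay*th).as_matrix()@(K0-Hk)+R.from_rotvec(ay*np.radians(ti)).as_matrix()@g0
for w in sys.argv[3:]:
    th,ti=map(float,w.split(","))
    print(th,ti,(R0.T@(P(th,ti)-P(th0,ti0))*1000).round(1))
E
python3 arc.py .245 12 .29,14 .34,16 .39,18 .44,20 .49,22 .52,23 .55,24
```

```text
0.29 14.0 [ 0.  -8.7 -1. ]
0.34 16.0 [  0.  -18.3  -2.7]
0.39 18.0 [  0.1 -27.7  -4.8]
0.44 20.0 [  0.1 -37.   -7.4]
0.49 22.0 [  0.1 -46.2 -10.5]
0.52 23.0 [  0.2 -51.6 -12.7]
0.55 24.0 [  0.2 -56.9 -15. ]
```

Request:
send_rows(deltas=[[0,-0.005,-0.0005,1,0,0],[0,-0.011,-0.0013,2.5,0,0],[0,-0.0183,-0.0027,4,0,0],[0,-0.0277,-0.0048,6,0,0],[0,-0.037,-0.0074,8,0,0],[0,-0.0462,-0.0105,10,0,0],[0,-0.0516,-0.0127,11,0,0],[0,-0.057,-0.015,12,0,0]])

```text
clock: 28.25
tool_pos: [0.5136, -0.2829, 0.2032]
ee_rot: [-0.919, -0.842, 1.302]
wrist_force: [-3.3, -2.7, -5.2]
opening: 0.0315
```

```bash
python3 lid.py .3; python3 -c "
from workcell import monitor
print(monitor.observe()['joints'].round(3))";python3 arc.py .54 24 .58,24.5 .62,25 .66,26 .70,27 .74,28 .76,28
```

```text
[ 0.5136 -0.2829  0.2032] [-3.3 -2.7 -5.2] 0.031543006001731246
wrist 9401 angle rad 0.4647 z at knob line 0.2322 z at hinge 0.1344
scene 3140 angle rad 0.533 z at knob line 0.2356 z at hinge 0.1206
[-0.532  0.736  0.939 -0.183  1.85  -2.03 ]
0.58 24.5 [ 0.  -7.5 -2.2]
0.62 25.0 [  0.1 -15.   -4.7]
0.66 26.0 [  0.1 -22.3  -7.3]
0.7 27.0 [  0.2 -29.5 -10.1]
0.74 28.0 [  0.2 -36.5 -13.2]
0.76 28.0 [  0.2 -40.  -15.1]
```

View pics/last_scene.png

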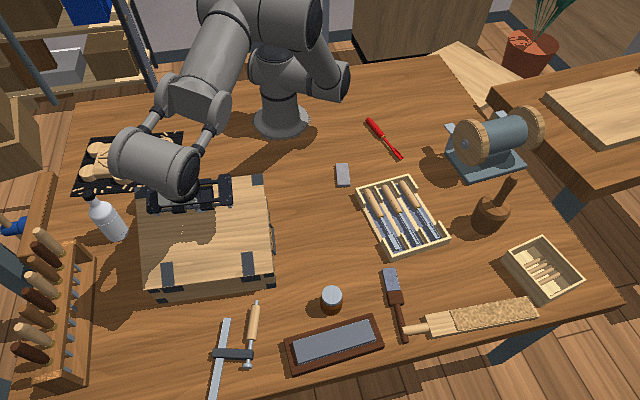

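Request:
send_rows(deltas=[[0,-0.005,-0.0014,0.4,0,0],[0,-0.011,-0.0033,0.8,0,0],[0,-0.0175,-0.0055,1.4,0,0],[0,-0.0235,-0.0078,2.2,0,0],[0,-0.0295,-0.0101,3,0,0],[0,-0.0345,-0.0123,3.7,0,0],[0,-0.0375,-0.0137,4,0,0],[0,-0.0385,-0.0142,4,0,0]])

```text
clock: 29.15
tool_pos: [0.5434, -0.2853, 0.2331]
ee_rot: [-0.868, -0.795, 1.323]
wrist_force: [-0.9, -2.1, -7.2]
opening: 0.0314
```

Request:
send_rows(deltas=[[0,0,0,0,0,0],[0,0,0,0,0,0],[0,0,0,0,0,0],[0,0,0,0,0,0],[0,0,0,0,0,0],[0,0,0,0,0,0],[0,0,0,0,0,0],[0,0,0,0,0,0]])

```text
clock: 29.95
tool_pos: [0.5436, -0.2854, 0.2336]
ee_rot: [-0.87, -0.796, 1.323]
wrist_force: [5.3, -0.6, -16.7]
opening: 0.0313
```

```bash
cat > fin.py <<'E'
from workcell import monitor,eyes
from h import *
o=monitor.observe(); print(o["tool_pos"].round(4),o["wrist_force"].round(1),o["opening"],o["joints"].round(3),np.abs(o["dq"]).max())
import pickle
s=eyes.snapshot("scene"); pickle.dump(s,open("fin.pkl","wb")); cv2.imwrite("pics/fin.png",s["pixels"][...,::-1])
W=cloud(s,np.ones((400,640),bool)); a=np.radians(-4.8); p=(W[:,:2]-[.6745,-.295])@np.array([[np.cos(a),-np.sin(a)],[np.sin(a),np.cos(a)]])
k=(p[:,0]<-.01)&(p[:,0]>-.2)&(p[:,1]>.08)&(p[:,1]<.155)&(W[:,2]>.1)
X=p[k,0];Z=W[k,2]
# ransac line
rng=np.random.default_rng(0);b=0
for _ in range(500):
    i=rng.choice(len(X),2,False)
    if abs(X[i[0]]-X[i[1]])<.04: continue
    c=np.polyfit(X[i],Z[i],1); n=(abs(Z-np.polyval(c,X))<.005).sum()
    if n>b:b,C=n,c
m=abs(Z-np.polyval(C,X))<.005; C=np.polyfit(X[m],Z[m],1)
print("lid angle",np.arctan(-C[0]),m.sum(),len(X),C[1])
t=eyes.snapshot("top");cv2.imwrite("pics/fint.png",cv2.resize(t["pixels"][90:260,180:470,::-1],None,fx=2.7,fy=2.7,interpolation=cv2.INTER_CUBIC))
E
python3 fin.py
```

```text
[ 0.5436 -0.2854  0.2336] [  5.3  -0.6 -16.7] 0.031297990078836234 [-0.504  0.843  0.675 -0.216  2.066 -2.045] 0.002763676098543161
lid angle 0.7555565186778614 2613 5894 0.11994660317631797
```

View pics/fin.png

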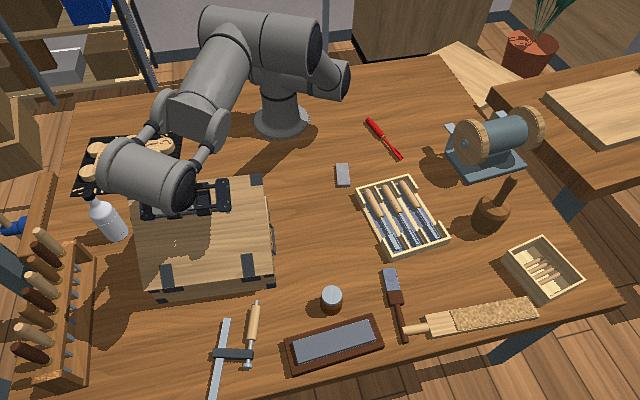

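View pics/fint.png

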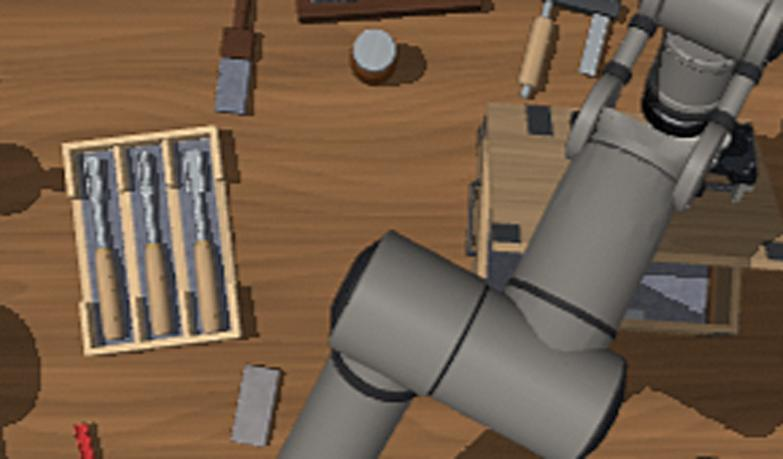

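Request:
send_rows(deltas=[[0,0,0,0,0,0],[0,0,0,0,0,0],[0,0,0,0,0,0],[0,0,0,0,0,0],[0,0,0,0,0,0],[0,0,0,0,0,0],[0,0,0,0,0,0],[0,0,0,0,0,0]])

```text
clock: 30.85
tool_pos: [0.5436, -0.2854, 0.2336]
ee_rot: [-0.87, -0.796, 1.323]
wrist_force: [5.9, 0.1, -17.1]
opening: 0.0313
```

```bash
python3 fin.py
```

```text
[ 0.5436 -0.2854  0.2336] [  5.9   0.1 -17.1] 0.03125037743363268 [-0.504  0.843  0.675 -0.216  2.066 -2.045] 0.0021890736866709603
lid angle 0.7547331113690593 2640 5915 0.11989988838917363
```

Everything is steady, so I'm handing it in.

```bash
python3 -c "
from workcell import order,monitor
print(order.sign_off()); o=monitor.observe(); print(o['clock'],o['tool_pos'],o['wrist_force'],o['opening'])"
```

```text
the job is handed in; nothing more can be done
None
the job is handed in; nothing more can be done
```

The gouge is in the tray's free compartment and the chest lid is held half open by its knob. I handed the job in at about 31 s; no verdict was reported.

- **Gouge:** I set it down flat and centred, with its blade the same way as the other two. Pressing it onto the tray floor took about 7 N, then I released it. Pictures taken after release and again with the lid up show it lying there, with the fingers clear of it.
- **First grasp:** It closed on nothing, because the real finger ends sit about 19 mm short of the stated tool point. I measured that in the wrist camera's depth picture, corrected for it, and the second grasp held. The gouge had not moved.
- **Tug:** The lid rose to 0.043 rad with up to 15 N downward at the wrist and no hard stop. A caught lid stops at about 0.02 rad, so it was free and I did not turn the knob. I set it down and regripped along the hinge axis for the lift.
- **Lid at the end:** It stood still at about 0.755 rad (43°), measured twice in the scene camera. The knob was in the fingers at a 30 N grip.
- **Unexplained reading:** The downward wrist force rose from about 7 N to 17 N once the arm settled at the top, then stayed steady. That is more than the lid's weight alone. My guess is strain in the grip, since the tool was tilted 28° and the lid 43°, but I did not check.
- **Everything else:** In the last pictures the other items look to be where they started; I compared them by eye only.

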